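# Step the tablet dispenser's lid to the four-dot day

### The job

The lid of the round tablet dispenser stands at the wrong day. With a fingertip, gently push the upright tab on the lid's rim round, either way, until the lid clicks home with its tab and opening at the compartment marked with four raised dots. Do not grip the tab, do not lift or shove the dispenser from its place, and leave the other things on the desk undisturbed.

Things in the scene. Friction and masses are not known exactly. Their poses are not given: they have to be found in the camera images.
- dispenser: Round seven-day tablet dispenser, 0.8 kg, loose on four rubber feet (slides above about 5 N): cream base 176 mm across, rim 43 mm high, seven wedge compartments. The rim, 74 to 88 mm from the axis, carries one to seven raised dark dots (6 mm) per compartment, counting up counter-clockwise from above. Origin: centre of the underside; z up, x towards the middle of the four dots.
- hub (a point): Point on the dispenser's upright axis, about which the lid turns, 48 mm above the desk, at the top of the lid's low centre boss (60 mm across). The lid's flat top is 46 mm above the desk and 145 mm across.
- tab (a point): Middle of the lid's upright tab, 56 mm above the desk, 68 mm from the axis. The tab is a fin of the lid's own pale blue plastic, 58 to 78 mm from the axis, 9 mm thick, its top 66 mm above the desk, 20 mm over the lid. It stands on the centre line of the lid's one wedge-shaped opening, at its outer edge. Axes turn with the lid: x outward along the tab, y counter-clockwise, z up.
- place4 (a point): Fixed in the dispenser's base, at the tab's radius and height, straight inward of the middle of the four dots: where the middle of the tab belongs. Axes as the dispenser's.
- lid (a joint): Turn of the lid, rad, counter-clockwise from above, no end stops; 0 or a whole turn = four dots; click positions 0.898 apart. A spring ball holds each: the tab needs about 1.5 N to leave one, less further on; a little past half-way the lid springs on and settles within 0.02 rad. Starts at another position, or stuck half-way between two.
- tab_pad_ccw: Ribbed thumb pad on the tab's counter-clockwise face, 20 x 17 mm, pushed to turn the lid clockwise. Its origin lies on the lid's axis, 41 mm above the desk.
- tab_pad_cw: Ribbed thumb pad on the tab's clockwise face, 20 x 17 mm, pushed to turn the lid counter-clockwise. Its origin lies on the lid's axis, 41 mm above the desk.
- spray: Bystander: white spray bottle, 42 mm across, 118 mm tall. Origin under its centre.
- jar: Bystander: capped tablet jar, 52 mm across, 85 mm tall. Origin under its centre.
- pressure_meter: Bystander: white blood-pressure meter with sloping display, 105 x 135 mm, 63 mm high. Origin under its centre.
- thermometer: Bystander: white digital thermometer lying flat, 124 mm long, 19 mm wide, 11 mm high. Origin under its middle, length along its x.

How it is judged:
By the outcome, as a careful person would: the job done as asked, in the order asked, and still so for the second after the job is handed in, with the robot touching nothing.
It also fails if it takes over 48 s, if anything falls off the work surface, if the arm or the gripper's body presses on something with over 40 N, if the wrist force passes 120 N, or if a joint passes its speed limit or range.

### The arm

A 6-joint arm with a two-finger parallel gripper is mounted at the origin on the work surface. World frame = base frame: x ahead of the robot, y to its left, z up, the work surface at z = 0. Lengths are in m, angles in degrees, forces in N, time in s.
With the tool pointing down it reaches from about 0.35 to 0.925 m from the base axis. Payload 6.4 kg.
Tool frame: the origin (TCP) lies at the very end of the fingers, on their centre line; the grasp point (between the pads) lies 19 mm behind it; y points along the fingers, z is the direction in which the jaws open and shut, and the axes are right-handed (so a half turn about y gives the same grasp; the last joint's range is limited). The gripper opens to 94 mm and grips with 3 to 60 N. Pads are 16 mm wide; open, the fingers measure 119 mm over their backs; the gripper's body (75 mm by 177 mm) begins 78 mm behind the grasp point.
Start: joints at [66.343, 14.043, 89.255, -0, 76.702, -9.975], TCP at [0.154, 0.632, 0.205] pointing down, gripper open.
Joint ranges: [-179.41, 179.41], [-58.25, 129.5], [7.25, 145.43], [-54.29, 234.29], [11.92, 165.04], [-157.13, 157.13]. Speed limits (degrees/s): [147.25, 147.25, 180, 180, 180, 180].

### API

Orientations are given as a 3x3 rotation matrix whose columns are the frame's x, y, z axes.
In Python, from cell import r, imaging gives the robot as it stands.
- The arm moves only by the tool play_rows, never from a script. Its argument "rows" is a list that holds one entry, the list of rows, each a list of 4 numbers: the shift along the world's x, y, z in mm, then the turn about the world's z in degrees. In form: [[[dx, dy, dz, turn], ...]]. A call has 1 to 10 rows; each row shifts and turns the pose as measured when the row begins; what a row does not reach is not made up. A row lasts 1/12 s, in which the tool goes at most 41.7 mm and 7.16 degrees, less where a joint would pass 70% of its speed; a pose out of reach is approached as far as the arm can. A call with a gripper value outside its range is refused whole. "hand" is the closure, from -1 (fully open) to 1 (shut), set as the call begins (left out, the last holds). The fingers move at their own pace and stop on an object; "newtons" is the grip in N (left out, the last holds). Time passes only in rows, so rows that do not move let the fingers close. It gives the time, the measured TCP pose, the force and the opening at its end, in the units of the state.
- r.get_obs(): the state, without advancing time (a new reading comes with each control period).
- imaging.camera(name): name is "scene" or "top"; returns the picture (400x640x3 uint8, red, green, blue); there is no depth.
- imaging.camera_params(name): a dict with "fovy" (degrees; the focal length in pixels is half the picture's height over the tangent of half this angle, whatever the lens; pixels are square), "cx", "cy" (the principal point, pixels), "position" and "rotation" of the camera in the world. Camera axes: x right, y down, z forward; pixel columns grow to the right and rows downward; lengths in m; the calibration is good to about 2 mm. A picture is of the moment at which its call begins. camera_params takes no time and is no camera call.
- r.close_job(): hands the job in, once; it reports no verdict.
The state is a dict: "time": time; "joint_positions": joint angles; "qvel": joint speeds; "joint_efforts": joint torques, N m; "ee_pos": TCP position; "tcp_rot": TCP orientation; "wrist_force": force on the tool from outside, world axes, zero at the start; "torque": the same for the moment, N m; "grip_width": finger opening in m.
Only numpy, scipy, OpenCV 4.12 (cv2) and the standard library are available. Lean on these libraries where they do the work, as an engineer would, in place of code of your own. Each camera call takes 0.05 s, during which the arm holds its last target.

## Working session

There is one attempt and no reset: what is moved stays moved. The work goes in short steps, Python scripts to look and compute and a tool call to move; the robot and the scene stay as the last step left them, time stands still between calls to the robot, and variables do not carry over. Pictures are saved under pics/ and viewed, and the job is handed in when it is done.

Besides the shell and the picture viewer there is one more tool, called after "Call:" by a JSON object that holds its "op" and its "data", one argument or row to a line. play_rows: Moves the arm, as the interface text tells. Its arguments: {"type":"object","properties":{"rows":{"type":"array","items":{"type":"array","items":{"type":"array","items":{"type":"number"}}}},"hand":{"type":"number"},"newtons":{"type":"number"}},"required":["rows"]}

```bash
ls; mkdir -p pics
python3 - <<'E'
from cell import r, imaging
import cv2
for n in("scene","top"):
    im=imaging.camera(n); cv2.imwrite(f"pics/{n}0.png",im[:,:,::-1]); print(n,imaging.camera_params(n))
o=r.get_obs(); print(o)
E
```

```text
pics
scene {'fovy': 55.78595509607119, 'cx': 328.9690942713251, 'cy': 197.194688087177, 'position': array([0.93727191, 0.60628931, 0.73380925]), 'rotation': array([[-0.83644698,  0.38456606, -0.39046818],
       [ 0.54766015,  0.55972642, -0.62191213],
       [-0.02061094, -0.73404038, -0.67879298]])}
top {'fovy': 53.19558679819627, 'cx': 328.32763920977305, 'cy': 201.74377459340928, 'position': array([ 0.46614679, -0.0093092 ,  1.07326938]), 'rotation': array([[-0.00598507, -0.99591932,  0.09004939],
       [-0.99996175,  0.00538626, -0.00689138],
       [ 0.00637823, -0.09008719, -0.99591346]])}
{'time': 0.1, 'joint_positions': array([ 6.63437893e+01,  1.40781821e+01,  8.93131071e+01, -1.42829763e-04,
        7.67036187e+01, -9.97519501e+00]), 'qvel': array([-0.07964252, -0.17667786, -0.17523627, -0.01125822,  0.01674045,
        0.01956061]), 'joint_efforts': array([ 1.52740063e-04, -4.16913629e+01, -3.15528524e+01,  6.86214608e-02,
        3.09516967e-02, -6.96626466e-05]), 'ee_pos': array([0.15352213, 0.63108353, 0.20452239]), 'tcp_rot': array([[ 9.71627582e-01, -6.62426644e-04,  2.36515122e-01],
       [-2.36515878e-01, -1.51823528e-03,  9.71626438e-01],
       [-2.84545637e-04, -9.99998628e-01, -1.63183370e-03]]), 'wrist_force': array([ 0.3252513 , -0.13967229, -0.05953712]), 'torque': array([-0.03679502, -0.01511084, -0.02958436]), 'grip_width': 0.09386449976918264}
```

View pics/scene0.png

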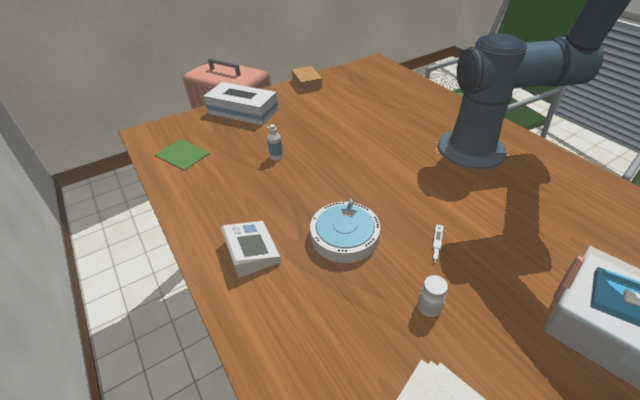

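View pics/top0.png

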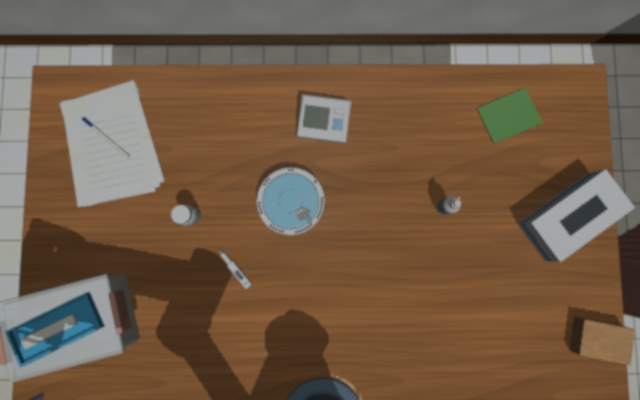

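The dispenser is at about (291,201) in the top view, and its tab is near (304,213). The rest of the desk around it is clear. Next I zoom in.

```bash
cat > h.py <<'E'
import numpy as np, cv2
from cell import r, imaging
def K(n):
    p=imaging.camera_params(n); f=200/np.tan(np.radians(p['fovy']/2)); return p,f
def ray(n,u,v,z):
    p,f=K(n); d=p['rotation']@np.array([(u-p['cx'])/f,(v-p['cy'])/f,1]); return p['position']+d*(z-p['position'][2])/d[2]
def proj(n,X):
    p,f=K(n); c=p['rotation'].T@(np.array(X)-p['position']); return p['cx']+f*c[0]/c[2],p['cy']+f*c[1]/c[2]
E
python3 - <<'E'
from h import *
a=cv2.imread('pics/scene0.png');b=cv2.imread('pics/top0.png')
cv2.imwrite('pics/z1.png',cv2.resize(a[190:270,295:395],None,fx=7,fy=7,interpolation=cv2.INTER_CUBIC))
cv2.imwrite('pics/z2.png',cv2.resize(b[160:240,250:335],None,fx=7,fy=7,interpolation=cv2.INTER_CUBIC))
# base outline ellipse: non-wood mask in top
hsv=cv2.cvtColor(b,cv2.COLOR_BGR2HSV)
for nm,m in(('blue',(hsv[...,0]>85)&(hsv[...,0]<115)&(hsv[...,1]>60)),('all',~((hsv[...,0]<20)&(hsv[...,1]>90)))):
    m=m.astype(np.uint8); w=np.zeros_like(m); w[160:240,250:335]=m[160:240,250:335]
    if nm=='all': w=cv2.morphologyEx(w,cv2.MORPH_OPEN,np.ones((3,3)))
    c=max(cv2.findContours(w,0,1)[0],key=cv2.contourArea); e=cv2.fitEllipse(cv2.convexHull(c)); print(nm,e,ray('top',*e[0],.046 if nm=='blue' else .043))
E
```

```text
blue ((290.1535949707031, 200.7262420654297), (54.17213821411133, 54.565452575683594), 58.15877914428711) [0.56220164 0.08211016 0.046     ]
all ((290.218505859375, 200.63009643554688), (69.458740234375, 69.60716247558594), 140.08131408691406) [0.56273126 0.08220984 0.043     ]
```

View pics/z1.png

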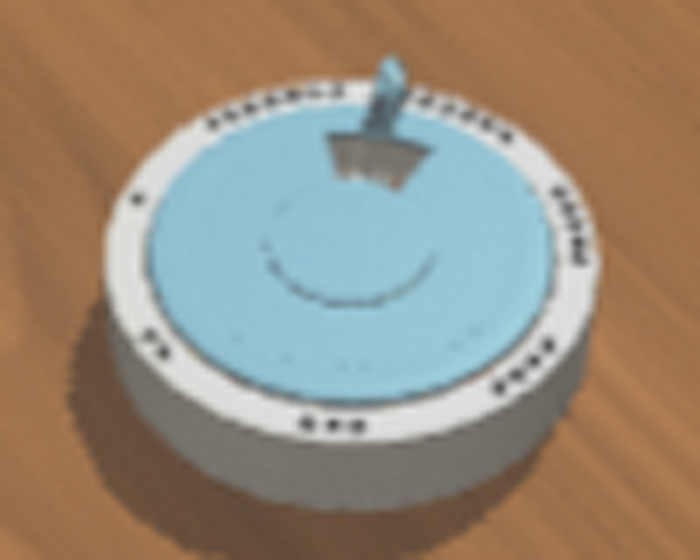

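View pics/z2.png

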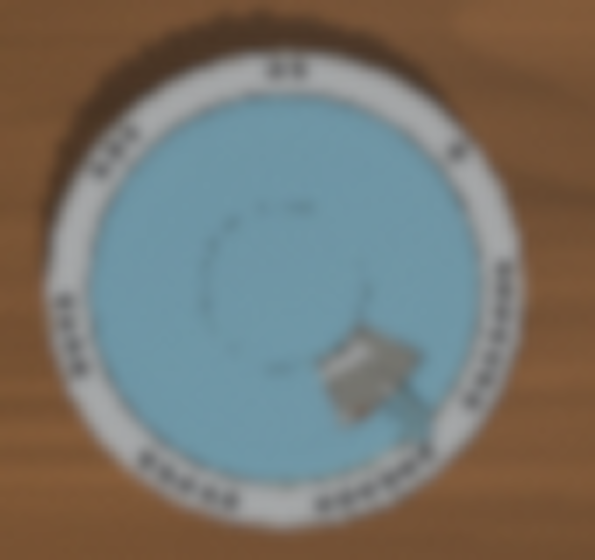

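Both views agree. The dots run counter-clockwise, with 1 at the upper right and 4 at the left in the top view. The tab, at top zoom (405,400), sits about between 6 and 7, so clockwise is the short way.

Run:
```python
from h import *
C=np.array([.5625,.0822])
# scene centre: white+blue+.. rim via lid-blue ellipse not perspective exact; check top-lid contour
for n,f in(('scene','pics/scene0.png'),('top','pics/top0.png')):
    im=cv2.imread(f); g=cv2.cvtColor(im,6).astype(float)
    p,fo=K(n)
    # polar rim sampling at z=43.3 r 81
    th=np.radians(np.arange(0,360,1.0)); 
    uv=np.array([[proj(n,[C[0]+R*np.cos(t),C[1]+R*np.sin(t),.0435]) for t in th] for R in (.079,.081,.083)],np.float32)
    s=cv2.remap(g.astype(np.float32),uv[...,0],uv[...,1],1).mean(0)
    dk=np.clip(np.median(s)*0.95-s,0,None)
    # first 7-fold phase
    ph=[]
    hi=dk>0.1*np.median(s)
    seg=[];k=0
    ang=np.where(hi)[0]; grp=np.split(ang,np.where(np.diff(ang)>12)[0]+1)
    print(n,[(int(g_[0]),int(g_[-1]),round(float((g_[0]+g_[-1])/2),1)) for g_ in grp])
    # lid centre from blue contour cast to z=.046
    hsv=cv2.cvtColor(im,cv2.COLOR_BGR2HSV); m=((hsv[...,0]>85)&(hsv[...,0]<115)&(hsv[...,1]>60)).astype(np.uint8)
    u0,v0=map(int,proj(n,[*C,.046])); w=np.zeros_like(m); w[v0-40:v0+40,u0-40:u0+40]=m[v0-40:v0+40,u0-40:u0+40]
    c=max(cv2.findContours(w,0,1)[0],key=cv2.contourArea)
    P=np.array([ray(n,*q[0],.046)[:2]*1000 for q in c],np.float32)
    P=P[(np.abs(np.hypot(*(P-C*1000).T)-72)<6)]
    A=np.c_[2*P,np.ones(len(P))]; x=np.linalg.lstsq(A,(P**2).sum(1),rcond=None)[0]; print('lid c',x[:2],np.sqrt(x[2]+x[0]**2+x[1]**2))
# tab top in top view
print('tab top inner/outer',[ray('top',250+u/7,160+v/7,.066) for u,v in((392,385),(428,430))])
t=[ray('scene',295+u/7,190+v/7,.066) for u,v in((390,60),)]; print(t)
```

```text
scene [(0, 3, 1.5), (42, 57, 49.5), (91, 112, 101.5), (140, 168, 154.0), (189, 276, 232.5), (308, 309, 308.5), (354, 358, 356.0)]
lid c [564.94422277  82.1589907 ] 69.68806725207207
top [(0, 3, 1.5), (44, 58, 51.0), (92, 112, 102.0), (140, 167, 153.5), (189, 222, 205.5), (238, 275, 256.5), (307, 310, 308.5), (356, 358, 357.0)]
lid c [562.7935354   82.18687435] 69.369006403622
tab top inner/outer [array([0.52393778, 0.04026915, 0.066     ]), array([0.5076461 , 0.02732816, 0.066     ])]
[array([0.50957426, 0.0307286 , 0.066     ])]
```

Rays from both views give the centre at about (562.7, 82.2) mm. The four dots lie at world angle 102.2° and the tab at about 225.5°, so it is stuck between clicks and needs about −123°. I'll close the fingers, place the tip on the tab's counter-clockwise side and sweep clockwise, turning the tool with the tab.

Call:
{"op": "play_rows", "data": {
  "rows": [
    [[19,-30.6,0,-1.1],[19,-30.6,0,-1.1],[19,-30.6,0,-1.1],[19,-30.6,0,-1.1],[19,-30.6,0,-1.1],[19,-30.6,0,-1.1],[19,-30.6,0,-1.1],[19,-30.6,0,-1.1],[19,-30.6,0,-1.1],[19,-30.6,0,-1.1]]
  ],
  "hand": 1,
  "newtons": 10
}}

```text
time: 0.93
ee_pos: [0.3426, 0.3134, 0.1984]
tcp_rot: [[0.91, -0.007, 0.414], [-0.414, -0.006, 0.91], [-0.004, -1.0, -0.008]]
wrist_force: [0.9, -0.2, -0.2]
grip_width: 0.0308
```

Call:
{"op": "play_rows", "data": {
  "rows": [
    [[19,-30.6,0,-1.1],[19,-30.6,0,-1.1],[19,-30.6,0,-1.1],[19,-30.6,0,-1.1],[19,-30.6,0,-1.1],[19,-30.6,0,-1.1],[19,-30.6,0,-1.1],[19,-30.6,0,-1.1],[19,-30.6,0,-1.1],[0,0,0,0]]
  ]
}}

```text
time: 1.77
ee_pos: [0.5185, 0.0173, 0.196]
tcp_rot: [[0.816, -0.009, 0.577], [-0.577, -0.005, 0.816], [-0.004, -1.0, -0.009]]
wrist_force: [-0.3, 0.5, -0.1]
grip_width: 0.0007
```

Call:
{"op": "play_rows", "data": {
  "rows": [
    [[6,1,0,0],[6,1,0,0],[3,0.5,-20,0],[0,0,-25,0],[0,0,-25,0],[0,0,-20,0],[0,0,-15,0],[0,0,0,0],[0,0,0,0]]
  ]
}}

```text
time: 2.52
ee_pos: [0.5341, 0.0283, 0.087]
tcp_rot: [[0.822, -0.008, 0.57], [-0.57, -0.004, 0.822], [-0.004, -1.0, -0.007]]
wrist_force: [0.5, -0.7, 0.5]
grip_width: 0.0007
```

Run:
```python
from h import *
o=r.get_obs();print(o['ee_pos'],o['wrist_force'])
for n,(x,y) in(('scene',(295,180)),('top',(250,150))):
    im=imaging.camera(n)[:,:,::-1]; cv2.imwrite(f'pics/a_{n}.png',cv2.resize(im[y:y+90,x:x+100],None,fx=6,fy=6,interpolation=cv2.INTER_CUBIC))
```

```text
[0.53407131 0.0282678  0.08703106] [ 0.53890545 -0.71519209  0.50303259]
```

View pics/a_scene.png

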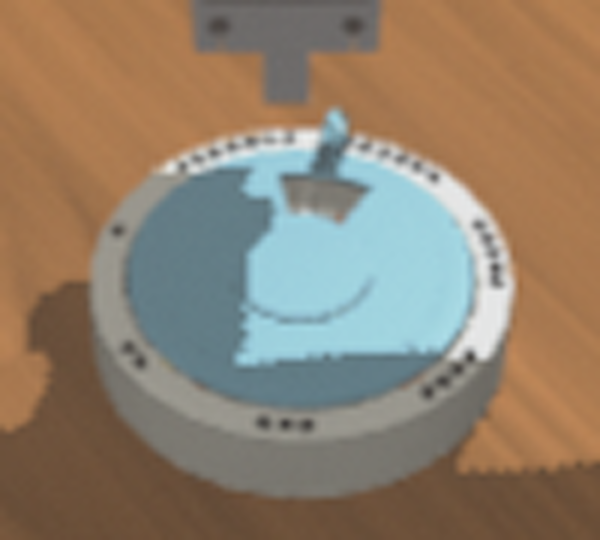

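The closed fingertip hangs clear on the tab's counter-clockwise side, at scene crop (285,100), with the tab at (333,140). I correct y and then go down.

Call:
{"op": "play_rows", "data": {
  "rows": [
    [[0,-5,0,0],[0,-4,0,0],[0,0,-10,0],[0,0,-10,0],[0,0,-8,0],[0,0,-5,0],[0,0,0,0],[0,0,0,0]]
  ]
}}

```text
time: 3.28
ee_pos: [0.5375, 0.0176, 0.0559]
tcp_rot: [[0.822, 0.002, 0.57], [-0.57, -0.005, 0.822], [0.004, -1.0, -0.003]]
wrist_force: [0.8, 1.0, 0.6]
grip_width: 0.0001
```

```bash
cat >> h.py <<'E'
C=np.array([562.7,82.2])
def plan(th1,n=10,R=69.2,z=53):
    o=r.get_obs(); p=o['ee_pos']*1000; d=p[:2]-C; a0=np.degrees(np.arctan2(d[1],d[0]))%360; R0=np.hypot(*d)
    X=o['tcp_rot'][:,0]; psi=np.degrees(np.arctan2(X[1],X[0])); 
    print('t %.2f th %.1f r %.1f z %.1f psi %.1f want %.1f F'%(o['time'],a0,R0,p[2],psi,(a0-280.4+180)%360-180),o['wrist_force'].round(1))
    q=p[:2]; dt=((th1-280.4-psi+180)%360-180)/n
    for k in range(1,n+1):
        a=np.radians(a0+(th1-a0)*k/n); Rk=R0+(R-R0)*min(1,k/3); t=C+Rk*np.array([np.cos(a),np.sin(a)]); print((t-q).round(1).tolist(),end=' ')
        q=t
    print('turn',round(dt,2),'dz',round(z-p[2],1))
E
python3 -c "
from h import *
plan(225)"
```

```text
t 3.28 th 248.7 r 69.4 z 55.9 psi -34.8 want -31.7 F [0.8 1.  0.6]
[-2.6, 1.2] [-2.6, 1.3] [-2.5, 1.4] [-2.5, 1.4] [-2.4, 1.5] [-2.4, 1.6] [-2.3, 1.7] [-2.2, 1.8] [-2.1, 1.9] [-2.1, 2.0] turn -2.06 dz -2.9
```

Call:
{"op": "play_rows", "data": {
  "rows": [
    [[-2.6,1.2,-1,-2],[-2.6,1.3,-1,-2],[-2.5,1.4,-1,-2],[-2.5,1.4,0,-2],[-2.4,1.5,0,-2],[-2.4,1.6,0,-2],[-2.3,1.7,0,-2],[-2.2,1.8,0,-2],[-2.1,1.9,0,-2],[-2.1,2,0,-2]]
  ]
}}

```text
time: 4.12
ee_pos: [0.5138, 0.0339, 0.0532]
tcp_rot: [[0.563, 0.001, 0.826], [-0.826, -0.006, 0.563], [0.005, -1.0, -0.003]]
wrist_force: [-0.6, 0.0, -0.9]
grip_width: 0.0005
```

Run:
```python
from h import *
plan(200)
for n,(x,y) in(('scene',(295,180)),):
    im=imaging.camera(n)[:,:,::-1]; cv2.imwrite(f'pics/b_{n}.png',cv2.resize(im[y:y+90,x:x+100],None,fx=6,fy=6,interpolation=cv2.INTER_CUBIC))
```

```text
t 4.12 th 224.7 r 68.7 z 53.2 psi -55.7 want -55.7 F [-0.6  0.  -0.9]
[-2.2, 2.0] [-2.1, 2.1] [-2.0, 2.2] [-1.8, 2.4] [-1.6, 2.5] [-1.5, 2.6] [-1.4, 2.6] [-1.3, 2.7] [-1.2, 2.7] [-1.1, 2.8] turn -2.47 dz -0.2
```

View pics/b_scene.png

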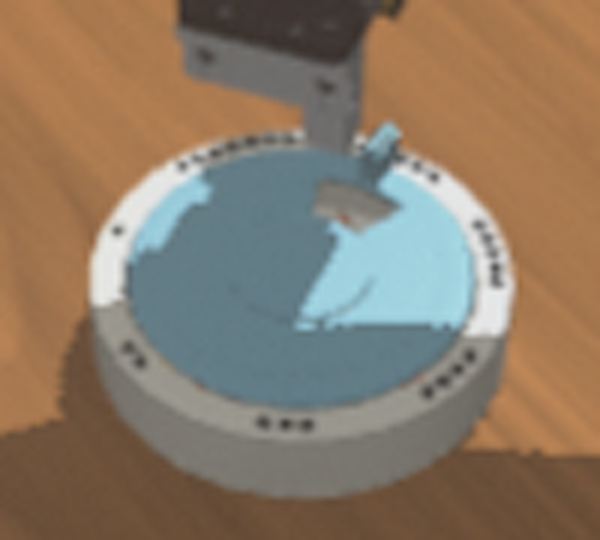

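The lid is moving: the tab, crop (385,145), now stands by the six dots. The force is low and the base hasn't moved. I carry on.

Call:
{"op": "play_rows", "data": {
  "rows": [
    [[-2.2,2,0,-2.5],[-2.1,2.1,0,-2.5],[-2,2.2,0,-2.5],[-1.8,2.4,0,-2.5],[-1.6,2.5,0,-2.5],[-1.5,2.6,0,-2.5],[-1.4,2.6,0,-2.5],[-1.3,2.7,0,-2.5],[-1.2,2.7,0,-2.5],[-1.1,2.8,0,-2.5]]
  ]
}}

```text
time: 5.0
ee_pos: [0.499, 0.0564, 0.0539]
tcp_rot: [[0.149, 0.001, 0.989], [-0.989, -0.013, 0.149], [0.013, -1.0, -0.001]]
wrist_force: [0.2, -0.1, -1.4]
grip_width: 0.0006
```

Run:
```python
from h import *
plan(175)
```

```text
t 5.00 th 202.0 r 68.8 z 53.9 psi -81.4 want -78.4 F [ 0.2 -0.1 -1.4]
[-1.3, 3.0] [-1.1, 3.0] [-1.0, 3.1] [-0.7, 3.2] [-0.6, 3.2] [-0.4, 3.2] [-0.3, 3.3] [-0.1, 3.3] [0.1, 3.3] [0.2, 3.3] turn -2.4 dz -0.9
```

Call:
{"op": "play_rows", "data": {
  "rows": [
    [[-1.3,3,0,-2.4],[-1.1,3,-0.5,-2.4],[-1,3.1,0,-2.4],[-0.7,3.2,0,-2.4],[-0.6,3.2,0,-2.4],[-0.4,3.2,0,-2.4],[-0.3,3.3,0,-2.4],[-0.1,3.3,0,-2.4],[0.1,3.3,0,-2.4],[0.2,3.3,0,-2.4]]
  ]
}}

```text
time: 5.83
ee_pos: [0.4954, 0.0885, 0.0547]
tcp_rot: [[-0.279, -0.002, 0.96], [-0.96, -0.015, -0.279], [0.015, -1.0, 0.003]]
wrist_force: [0.6, 0.0, 0.0]
grip_width: 0.0007
```

Run:
```python
from h import *
plan(155)
for n,(x,y) in(('scene',(295,180)),('top',(250,155))):
    im=imaging.camera(n)[:,:,::-1]; cv2.imwrite(f'pics/c_{n}.png',cv2.resize(im[y:y+90,x:x+100],None,fx=6,fy=6,interpolation=cv2.INTER_CUBIC))
```

```text
t 5.83 th 174.6 r 67.6 z 54.7 psi -106.2 want -105.8 F [0.6 0.  0. ]
[-0.3, 2.4] [-0.2, 2.4] [-0.1, 2.4] [0.5, 2.3] [0.6, 2.3] [0.7, 2.3] [0.7, 2.3] [0.8, 2.2] [0.9, 2.2] [1.0, 2.2] turn -1.92 dz -1.7
```

View pics/c_scene.png

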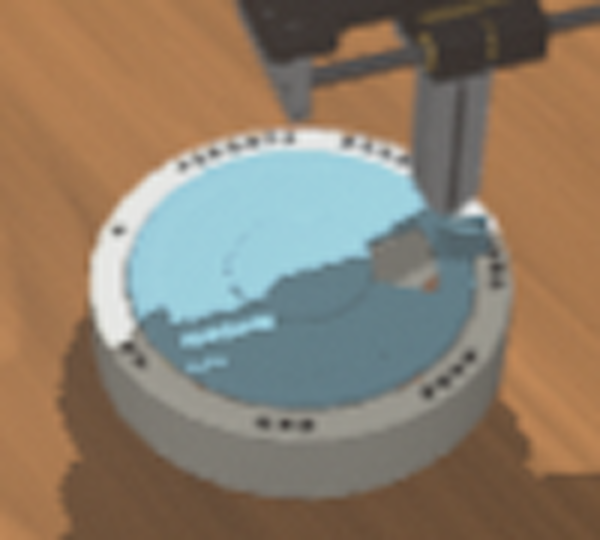

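The tab, crop (465,235), is close to the five-dot position and the base hasn't moved. I carry on.

Call:
{"op": "play_rows", "data": {
  "rows": [
    [[-0.3,2.4,-0.5,-1.9],[-0.2,2.4,-0.5,-1.9],[-0.1,2.4,-0.5,-1.9],[0.5,2.3,0,-1.9],[0.6,2.3,0,-1.9],[0.7,2.3,0,-1.9],[0.7,2.3,0,-1.9],[0.8,2.2,0,-1.9],[0.9,2.2,0,-1.9],[1,2.2,0,-1.9]]
  ]
}}

```text
time: 6.77
ee_pos: [0.4992, 0.1085, 0.0535]
tcp_rot: [[-0.571, -0.012, 0.821], [-0.821, -0.019, -0.571], [0.023, -1.0, 0.001]]
wrist_force: [-1.2, -1.4, 1.0]
grip_width: 0.0005
```

Run:
```python
from h import *
plan(137)
```

```text
t 6.77 th 157.5 r 68.7 z 53.5 psi -124.8 want -122.9 F [-1.2 -1.4  1. ]
[0.8, 2.3] [0.9, 2.3] [1.0, 2.3] [1.2, 2.1] [1.3, 2.1] [1.4, 2.1] [1.4, 2.0] [1.5, 2.0] [1.6, 1.9] [1.7, 1.8] turn -1.86 dz -0.5
```

Call:
{"op": "play_rows", "data": {
  "rows": [
    [[0.8,2.3,0,-1.9],[0.9,2.3,0,-1.9],[1,2.3,0,-1.9],[1.2,2.1,0,-1.9],[1.3,2.1,0,-1.9],[1.4,2.1,0,-1.9],[1.4,2,0,-1.9],[1.5,2,0,-1.9],[1.6,1.9,0,-1.9],[1.7,1.8,0,-1.9]]
  ]
}}

```text
time: 7.6
ee_pos: [0.5115, 0.127, 0.0534]
tcp_rot: [[-0.806, -0.023, 0.591], [-0.591, -0.017, -0.807], [0.029, -1.0, 0.0]]
wrist_force: [-1.1, -0.7, -0.2]
grip_width: 0.0001
```

Run:
```python
from h import *
plan(126,6)
for n,(x,y) in(('scene',(295,180)),('top',(250,155))):
    im=imaging.camera(n)[:,:,::-1]; cv2.imwrite(f'pics/d_{n}.png',cv2.resize(im[y:y+90,x:x+100],None,fx=6,fy=6,interpolation=cv2.INTER_CUBIC))
```

```text
t 7.60 th 138.8 r 68.0 z 53.4 psi -143.8 want -141.6 F [-1.1 -0.7 -0.2]
[1.4, 2.1] [1.5, 2.1] [1.6, 2.0] [1.9, 1.7] [2.0, 1.6] [2.1, 1.6] turn -1.77 dz -0.4
```

View pics/d_scene.png

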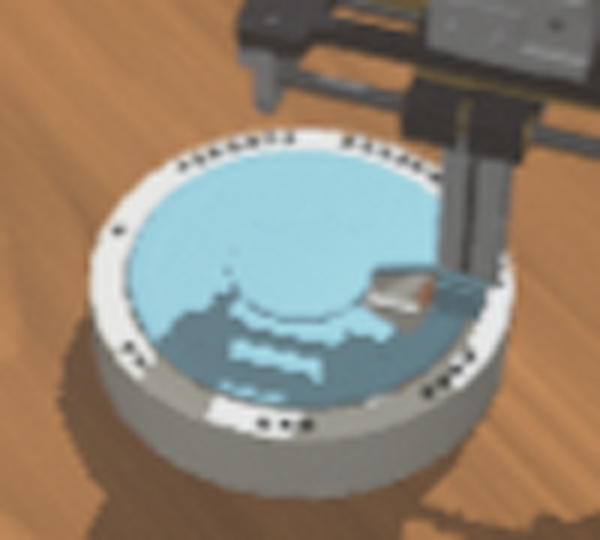

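The tab, crop (460,290), is about half-way from five to four and still against the finger. A little more should bring the click.

Call:
{"op": "play_rows", "data": {
  "rows": [
    [[1.4,2.1,0,-1.7],[1.5,2.1,0,-1.7],[1.6,2,0,-1.7],[1.9,1.7,0,-1.7],[2,1.6,0,-1.7],[2.1,1.6,0,-1.7],[0,0,0,0],[0,0,0,0]]
  ]
}}

```text
time: 8.37
ee_pos: [0.5226, 0.1368, 0.0535]
tcp_rot: [[-0.894, -0.025, 0.448], [-0.447, -0.014, -0.894], [0.029, -1.0, 0.001]]
wrist_force: [0.1, -0.5, -0.1]
grip_width: 0.0005
```

Run:
```python
from h import *
plan(120,6)
for n,(x,y) in(('scene',(295,180)),('top',(250,155))):
    im=imaging.camera(n)[:,:,::-1]; cv2.imwrite(f'pics/e_{n}.png',cv2.resize(im[y:y+90,x:x+100],None,fx=6,fy=6,interpolation=cv2.INTER_CUBIC))
```

```text
t 8.37 th 126.3 r 67.8 z 53.5 psi -153.4 want -154.1 F [ 0.1 -0.5 -0.1]
[0.7, 1.1] [0.8, 1.1] [0.8, 1.1] [1.1, 0.7] [1.1, 0.7] [1.1, 0.6] turn -1.16 dz -0.5
```

View pics/e_scene.png

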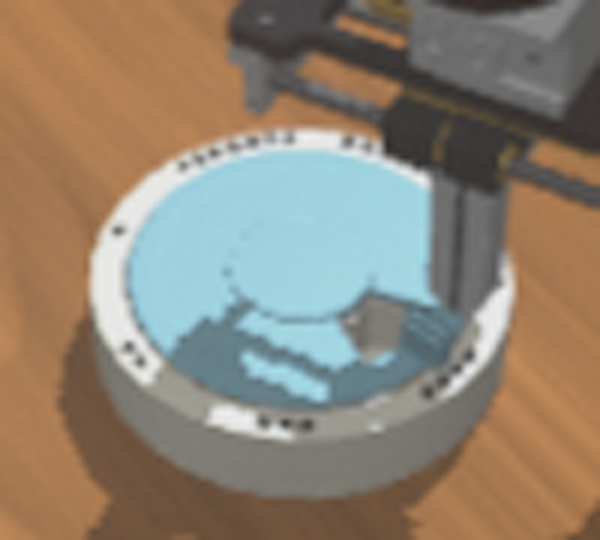

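It seems to have sprung on to four. I back off along the tangent, lift away and check.

Call:
{"op": "play_rows", "data": {
  "rows": [
    [[-3,-2.4,0,0],[-4,-3,0,0],[0,0,5,0],[0,0,15,0],[0,0,25,0],[0,0,35,0],[0,0,40,0],[0,0,40,0],[-15,20,10,0],[-15,35,10,0]]
  ]
}}

```text
time: 9.3
ee_pos: [0.4784, 0.1814, 0.2392]
tcp_rot: [[-0.896, -0.035, 0.442], [-0.442, -0.015, -0.897], [0.038, -0.999, -0.002]]
wrist_force: [0.3, 1.2, -0.8]
grip_width: 0.0006
```

Call:
{"op": "play_rows", "data": {
  "rows": [
    [[-10,38,0,0],[-10,38,0,0],[-10,38,0,0],[-10,38,0,0],[-10,38,0,0],[-10,38,0,0],[-10,38,0,0],[-10,38,0,0],[0,0,0,0],[0,0,0,0]]
  ]
}}

```text
time: 10.13
ee_pos: [0.3903, 0.5022, 0.2511]
tcp_rot: [[-0.895, -0.018, 0.447], [-0.446, -0.008, -0.895], [0.019, -1.0, -0.001]]
wrist_force: [0.2, -0.8, -0.3]
grip_width: 0.0004
```

Run:
```python
from h import *
for n,(x,y) in(('scene',(295,180)),('top',(250,155))):
    im=imaging.camera(n)[:,:,::-1]; cv2.imwrite(f'pics/full_{n}.png',im); cv2.imwrite(f'pics/f_{n}.png',cv2.resize(im[y:y+90,x:x+100],None,fx=6,fy=6,interpolation=cv2.INTER_CUBIC))
    a=cv2.imread(f'pics/{n}0.png'); 
    g=cv2.cvtColor(np.ascontiguousarray(im),6).astype(np.float32)
    for R in (.081,):
        th=np.radians(np.arange(0,360,1.0)); uv=np.array([proj(n,[C[0]/1000+R*np.cos(t),C[1]/1000+R*np.sin(t),.0435]) for t in th],np.float32)[None]
        s=cv2.remap(g,uv[...,0],uv[...,1],1)[0]; ang=np.where(s<cv2.medianBlur(s[None],5)[0]*0+np.array([np.median(s.take(range(i-20,i+20),mode='wrap')) for i in range(360)])*.9)[0]
        print(n,[(int(q[0]),int(q[-1])) for q in np.split(ang,np.where(np.diff(ang)>12)[0]+1)])
```

```text
scene [(0, 4), (42, 58), (91, 112), (141, 166), (190, 222), (239, 276), (306, 311), (353, 359)]
top [(0, 5), (43, 59), (92, 105), (305, 311), (354, 359)]
```

View pics/f_scene.png

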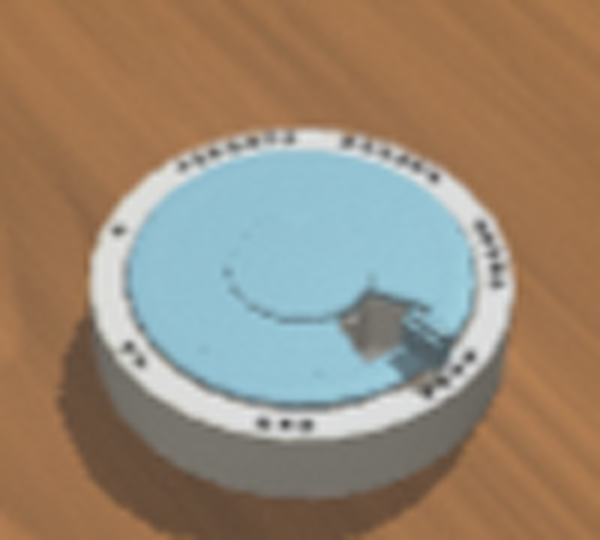

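View pics/f_top.png

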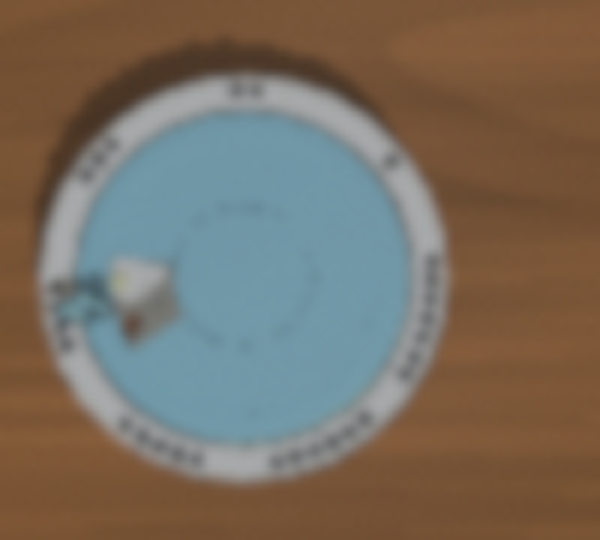

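View pics/full_top.png

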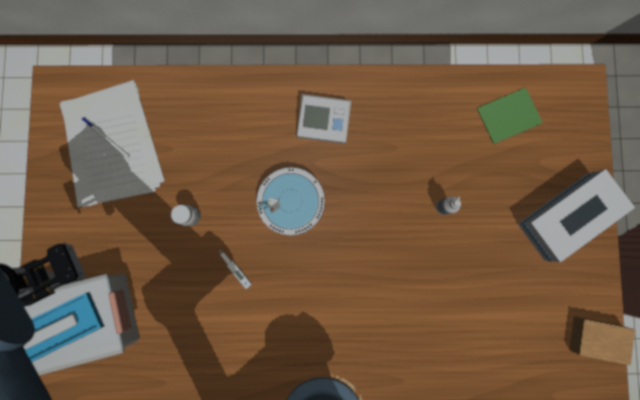

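Run:
```python
from h import *
for n,(x,y) in(('scene',(340,210)),('top',(250,175))):
    im=cv2.imread(f'pics/full_{n}.png'); k=10
    z=cv2.resize(im[y:y+50,x:x+50],None,fx=k,fy=k,interpolation=cv2.INTER_CUBIC)
    p=np.radians(102.2); er=np.array([np.cos(p),np.sin(p)]); et=np.array([-er[1],er[0]])
    w=[]
    for R,t in((58,-4.5),(78,-4.5),(78,4.5),(58,4.5)):
        q=np.array(proj(n,[*((C+R*er+t*et)/1000),.066])); w.append(((q-[x,y]+.5)*k).astype(int))
    z2=z.copy(); cv2.polylines(z2,[np.array(w)],True,(0,0,255),1)
    cv2.imwrite(f'pics/g_{n}.png',z2)
    # opening centroid (not blue) in lid plane
    hsv=cv2.cvtColor(im,cv2.COLOR_BGR2HSV); 
    N=[]
    for u in range(x,x+50):
        for v in range(y,y+50):
            P=ray(n,u,v,.046)[:2]*1000-C
            if 25<np.hypot(*P)<60 and hsv[v,u,1]<75: N.append(P)
    N=np.array(N); a=N.mean(0); print(n,len(N),a,np.degrees(np.arctan2(a[1],a[0])))
a=cv2.imread('pics/g_scene.png');b=cv2.imread('pics/g_top.png');cv2.imwrite('pics/g.png',cv2.resize(np.hstack([a,b]),None,fx=.8,fy=.8))
a=cv2.imread('pics/scene0.png').astype(int)-cv2.imread('pics/full_scene.png'); print(r.get_obs()['time'])
```

```text
scene 232 [-11.94228207  36.41873954] 108.15513743772561Traceback (most recent call last):
  File "<stdin>", line 16, in <module>
  File "h.py", line 6, in ray
    p,f=K(n); d=p['rotation']@np.array([(u-p['cx'])/f,(v-p['cy'])/f,1]); return p['position']+d*(z-p['position'][2])/d[2]
        ~^^^
  File "h.py", line 4, in K
    p=imaging.camera_params(n); f=200/np.tan(np.radians(p['fovy']/2)); return p,f
ValueError: time passes only in moves, steps and waits
```

View pics/full_scene.png

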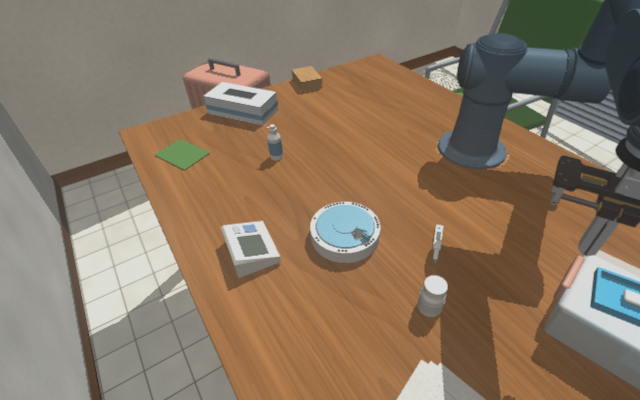

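```bash
sed -i 's/^def K(n):/import functools\n@functools.cache\ndef K(n):/' h.py
python3 - <<'E'
from h import *
for n,(x,y) in(('scene',(340,210)),('top',(250,175))):
    im=cv2.imread(f'pics/full_{n}.png'); k=10
    z=cv2.resize(im[y:y+50,x:x+50],None,fx=k,fy=k,interpolation=cv2.INTER_CUBIC)
    p=np.radians(102.2); er=np.array([np.cos(p),np.sin(p)]); et=np.array([-er[1],er[0]])
    w=[]
    for R,t in((58,-4.5),(78,-4.5),(78,4.5),(58,4.5)):
        q=np.array(proj(n,[*((C+R*er+t*et)/1000),.066])); w.append(((q-[x,y]+.5)*k).astype(int))
    cv2.polylines(z,[np.array(w)],True,(0,0,255),1)
    cv2.imwrite(f'pics/g_{n}.png',z)
    N=[]
    hsv=cv2.cvtColor(im,cv2.COLOR_BGR2HSV)
    for u in range(x,x+50):
        for v in range(y,y+50):
            P=ray(n,u,v,.046)[:2]*1000-C
            if 33<np.hypot(*P)<54 and hsv[v,u,1]<75: N.append(P)
    N=np.array(N); a=np.degrees(np.arctan2(N[:,1],N[:,0])); print(n,len(N),a.mean(),np.percentile(a,[2,98]))
a=cv2.imread('pics/g_scene.png');b=cv2.imread('pics/g_top.png');cv2.imwrite('pics/g.png',cv2.resize(np.hstack([a,b]),None,fx=.8,fy=.8))
E
```

```text
scene 135 109.46699402613704 [ 66.39926185 170.88446549]
top 120 102.14763657441155 [ 78.22816093 125.64740428]
```

View pics/g.png

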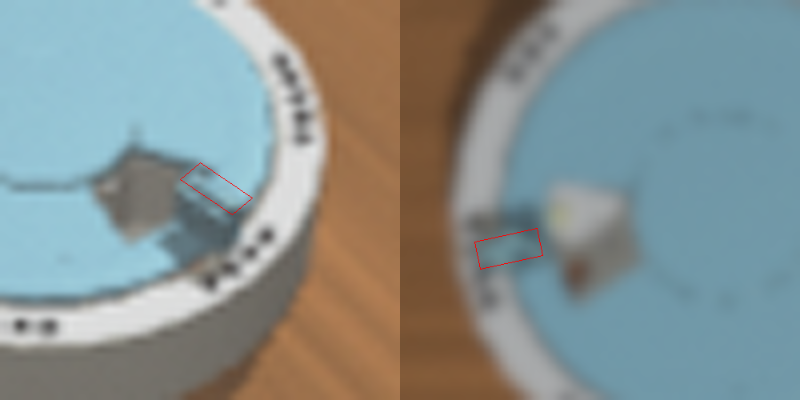

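In the top view the opening is centred at 102.1°, against 102.2° for the four dots. The predicted tab-top outline falls on the tab in both views. The rim dots read the same as before and the bystanders haven't moved. I hand in.

```bash
python3 -c "
from h import *
print(r.get_obs()['qvel'].round(2)); print(r.close_job())"
```

```text
[-1.63 -0.8   0.72 -0.44  0.03  0.03]
the job is handed in; nothing more can be done
None
```

The lid now stands at the four-dot compartment, and I handed the job in with the gripper well clear, after about 10 s on the arm's clock. With the fingers closed, I pushed the tab's counter-clockwise face about 123° clockwise, from between six and seven dots. I stopped just past the last half-way point, and the lid had sprung ahead of the finger to four. The force readings I took stayed at about 2 N or less.

- **Lid position:** in the top view the opening is centred at 102.1°, against 102.2° for the four dots. The tab outline predicted for that position falls on the tab in both pictures.
- **Dispenser and other things:** the rim dots read the same angles before and after, within about 1–2°, so the dispenser did not slide. In the top view, shadow near the tab hid the readings for dots 5 to 7 and part of 4; the scene view covers those. By eye, the spray, jar, meter and thermometer stand where they were.
- **Disagreement:** the same opening measurement from the scene camera gave 109.5°. I discounted it because its colour mask also picked up shaded areas well outside the opening (66° to 171°).
- **Small motion at hand-in:** the joints still showed up to 1.6°/s of settling motion, in free air.

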